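# Check a pump return spring against the tester's mark

### The arm

A 6-joint arm with a two-finger parallel gripper is mounted at the origin on the work surface. World frame = base frame: x ahead of the robot, y to its left, z up, the work surface at z = 0. Lengths are in mm, angles in rad, forces in N, time in s.
With the tool pointing down it reaches from about 350 to 775 mm from the base axis. Payload 7.3 kg.
Tool frame: the origin (TCP) lies at the very end of the fingers, on their centre line; the grasp point (between the pads) lies 19 mm behind it (bot.grip_point_offset is the distance from the TCP to the grasp point, in mm); z points along the fingers, y is the line along which they close (so a half turn about z gives the same grasp; the last joint's range is limited). The gripper opens to 92 mm and grips with 3 to 60 N. Pads are 19 mm wide; open, the fingers measure 130 mm over their backs; the gripper's body (75 mm by 190 mm) begins 47 mm behind the grasp point.
Start: joints at [1.027, 0.342, 1.524, -0, 1.275, -0.146], TCP at [203.368, 484.031, 226.741] pointing down, gripper open.
Joint ranges: [-2.53, 2.53], [-0.77, 2.02], [0.04, 2.7], [-1, 4.14], [0.28, 2.66], [-3.11, 3.11]. Speed limits (rad/s): [2.57, 2.57, 3.14, 3.14, 3.14, 3.14].

### API

Orientations are given as [roll, pitch, yaw] about the fixed x, y, z axes, in that order (R = Rz(yaw) Ry(pitch) Rx(roll)).
In Python, from plant import bot gives the robot as it stands. The module is installed in compiled form; this text tells all that it offers.
- The arm moves only by the shell command python3 -m jog 'ROWS' [OPENING]. ROWS is JSON, a list of rows, each a list of 6 numbers: the shift along the tool's x, y, z in mm, then the turn, a rotation vector about the tool's x, y, z in rad. In form: [[dx, dy, dz, rx, ry, rz], ...]. A call has 1 to 12 rows; each row shifts and turns the commanded pose from where the row before left it, along the tool's axes as they then stand; what a row does not reach is not made up. A row lasts 1/10 s, in which the tool goes at most 50 mm and 8.59 degrees, less where a joint would pass 70% of its speed; a pose out of reach is approached as far as the arm can. A call with a gripper value outside its range is refused whole. OPENING is the opening in per cent of the stroke, from 0 (shut) to 100 (fully open), set as the call begins (- or left out, the last holds). The fingers move at their own pace and stop on an object; the grip force is fixed at half the most. Time passes only in rows, so rows that do not move let the fingers close. It gives the time, the measured TCP pose, the force, the opening and the grip force at its end, in the units of the state.
- bot.get_obs(): the state, without advancing time (a new reading comes with each control period).
- bot.capture(name): name is "side" or "top"; returns the picture (400x640x3 uint8, red, green, blue); there is no depth.
- bot.camera_model(name): a dict with "fx", "fy", "cx", "cy" (pixels), "position" and "orientation" of the camera in the world. Camera axes: x right, y down, z forward; pixel columns grow to the right and rows downward; lengths in mm; the calibration is good to about 2 mm. A picture is of the moment at which its call begins. camera_model takes no time and is no camera call.
- bot.close_job(): hands the job in; it is judged then, once.
Trained networks look in the newest picture that a camera, given by its name, has taken for a name from the list of things; names that differ only in an ending like _2 or _b are one class to them, and where a whole thing is asked for, a point or a joint stands for the part that bears it (a point fixed in the world has none). Each returns a list of dicts, best first, with "p" (0 to 1); they miss things now and then, are a little off and sometimes report something else, mostly with a low value. They report only what shows in the picture. A call takes as long as a camera call. They do not tell look-alikes from the thing itself.
- bot.outline_of(target, camera): "mask" (400x640 bool, what is visible of it) and "pixel" ([column, row] in pixels, amid what is visible of it).
The state is a dict: "time": time; "joint_positions": joint angles; "dq": joint speeds; "tau": joint torques, N m; "tool_pos": TCP position; "tcp_rot": TCP orientation; "contact_force": force on the tool from outside, world axes, zero at the start; "moment": the same for the moment, N m; "grip_width": finger opening in mm; "finger_force": force on a finger pad.
Only numpy, scipy, OpenCV 4.12 (cv2) and the standard library are available. Lean on these libraries where they do the work, as an engineer would, in place of code of your own. Each camera call takes 0.05 s, during which the arm holds its last target. There are 200 camera calls.

### The job

Stand the used pump spring in the cup of the blue spring tester and press straight down on its yellow cap until it carries about 12 N; hold that load steadily for a good second and never go beyond 18 N, which would spoil it. If under that load the top of the cap stands above the tip of the red mark the spring is still good: stand it upright in the green tray; if it stands lower than the mark it is tired: stand it upright in the red tray. Do not shift the red mark or disturb the jars and the tub.

Things in the scene. Friction and masses are not known exactly. Their poses are not given: they have to be found in the camera images.
- spring_mid (a point): A point on the axis of the used spring unit, 39 mm above the underside of its foot, z up. It starts upright on the counter: black round foot (36 mm diameter, 14 mm high), bare steel coil (28 mm diameter), yellow cap on top (32 mm diameter, 22 mm high). Unloaded it is 73 to 83 mm tall, differing from spring to spring; about 0.12 kg. It can be lifted by the cap.
- spring_foot (a point): Centre of the underside of the spring's black foot, z up along its axis.
- spring_top (a point): Centre of the flat top of the yellow cap. The cap is captive: it does not pull out, and sinks straight along the axis by up to 30 mm when pressed, springing back fully. The spring's rate is not known: somewhere from 0.5 to 1.5 N per mm, linear from the first touch.
- plate (a point): Centre of the tester plate, the floor of the steel cup (41 mm inside diameter, wall 8 mm high, 5 mm thick) on the fixed blue tester. The plate is level with the top of the tester's base (110 by 170 mm), 14 mm above the counter. Axes are the tester's own, z up. The steel column (14 mm diameter, its black top 116 mm above the plate) stands 85 mm along +y.
- mark_tip (a point): Tip of the pointer of the red reference mark, mid-thickness (it is 3 mm thick); it points from the column to the cup and ends 33 mm from the cup's axis. Its collar (26 mm diameter, 12 mm high) grips the column by friction; its height, 54 to 82 mm above the plate, is set beforehand and must stay.
- good_tray_in (a point): Centre of the inner floor of the fixed green tray for good springs: 130 by 130 mm outside, walls 22 mm high and 4 mm thick, floor 4 mm above the counter. x and y along its sides.
- reject_tray_in (a point): Centre of the inner floor of the fixed red tray for tired springs, same size as the green one.
- spring: The whole spring unit; origin at the centre of the underside of its foot.
- tester: The whole tester with cup, column and mark; origin on the counter right under the centre of the cup, axes as the plate's.
- jar_lemon: Amber jar with a yellow lid, 68 mm diameter, 100 mm tall, origin under its centre; bystander.
- jar_olive: Green jar with a green lid, 64 mm diameter, 95 mm tall, origin under its centre; bystander.
- tub: Red lidded tub, 86 mm diameter, 58 mm tall, origin under its centre; bystander.
Not all that is in view belongs to the job. Of the things like the spring, leave any that is purple; of the rest the smaller one is meant. Of the things like the part that bears good_tray_in, leave any that is white; of the rest the smaller one is meant.

How it is judged:
By the outcome, as a careful person would: the job done as asked, in the order asked, and still so for the second after the job is handed in, with the robot touching nothing.
It also fails if it takes over 67 s, if anything falls off the work surface, if the arm or the gripper's body presses on something with over 40 N, if the wrist force passes 120 N, or if a joint passes its speed limit or range.

## Working session

There is one attempt and no reset: what is moved stays moved. The work goes in short steps, Python scripts to look and compute and a shell command to move; the robot and the scene stay as the last step left them, time stands still between calls to the robot, and variables do not carry over. Pictures are saved under pics/ and viewed, at most 10 in all, crops included, and the job is handed in when it is done.

```bash
mkdir -p pics; cat > h.py <<'E'
import numpy as np, cv2
from plant import bot
from scipy.spatial.transform import Rotation as R
def cam(n):
    m=bot.camera_model(n); o=np.array(m['orientation'],float)
    Rm=o if o.shape==(3,3) else R.from_euler('xyz',o).as_matrix()
    return m,Rm,np.array(m['position'],float)
def ray(n,px):
    m,Rm,p=cam(n); d=Rm@np.array([(px[0]-m['cx'])/m['fx'],(px[1]-m['cy'])/m['fy'],1]); return p,d
def at_z(n,px,z):
    p,d=ray(n,px); return p+d*(z-p[2])/d[2]
def proj(n,P):
    m,Rm,p=cam(n); c=Rm.T@(np.array(P,float)-p); return np.array([m['fx']*c[0]/c[2]+m['cx'],m['fy']*c[1]/c[2]+m['cy']])
def save(n,f,box=None,s=1):
    im=bot.capture(n)
    c=im if box is None else im[box[1]:box[3],box[0]:box[2]]
    cv2.imwrite('pics/'+f,cv2.resize(c,None,fx=s,fy=s,interpolation=cv2.INTER_CUBIC)[:,:,::-1]); return im
E
python3 - <<'E'
from h import *
t=save('top','t0.png'); s=save('side','s0.png')
for n in('top','side'):
    print(n,bot.camera_model(n))
    for k in ['spring','tester','good_tray_in','reject_tray_in','jar_lemon','jar_olive','tub','mark_tip']:
        for r in bot.outline_of(k,n):
            print(k,round(r['p'],2),np.round(r['pixel']),r['mask'].sum())
print(bot.get_obs())
E
```

```text
top {'fx': 500.50585458538, 'fy': 500.50585458538, 'cx': 316.3646161833988, 'cy': 198.6696522181005, 'position': array([ 337.63728076,   61.85252366, 1776.98634541]), 'orientation': array([-3.04259128,  0.01129059, -1.57110872])}
spring 0.67 [418. 209.] 121
spring 0.56 [402. 227.] 210
spring 0.52 [442. 210.] 97
tester 0.62 [341. 174.] 1502
good_tray_in 0.9 [256. 161.] 1346
good_tray_in 0.73 [201. 148.] 1327
good_tray_in 0.69 [246. 287.] 2413
reject_tray_in 0.78 [255. 212.] 1364
jar_lemon 0.96 [408. 141.] 377
jar_lemon 0.25 [254. 163.] 1383
jar_olive 0.49 [326. 236.] 263
tub 0.71 [330. 127.] 476
tub 0.67 [420. 207.] 137
side {'fx': 426.82045542010906, 'fy': 426.82045542010906, 'cx': 311.57815999344825, 'cy': 200.1382965350393, 'position': array([ -80.25723974, -811.88512966,  953.80638343]), 'orientation': array([-2.273362  ,  0.01268777, -0.58545332])}
spring 0.86 [340. 272.] 584
spring 0.85 [375. 277.] 280
spring 0.72 [396. 304.] 329
spring 0.56 [305. 167.] 912
tester 0.79 [345. 213.] 1370
good_tray_in 0.85 [294. 136.] 727
good_tray_in 0.71 [202. 202.] 1732
good_tray_in 0.63 [309. 1
[... 211 characters left out ...]
1 [345. 191.] 54
{'time': 0.9, 'joint_positions': array([ 1.02699126e+00,  3.42013617e-01,  1.52408468e+00, -1.47231005e-05,
        1.27542195e+00, -1.45990278e-01]), 'dq': array([-0.00013655,  0.00021979, -0.00102865, -0.00167968, -0.00150325,
       -0.00109983]), 'tau': array([ 2.88266245e-03, -4.31124902e+01, -2.44481438e+01,  7.23078498e-02,
        4.82256780e-02, -3.21886398e-05]), 'tool_pos': array([203.37614945, 484.02756156, 226.7387914 ]), 'tcp_rot': array([3.14152306e+00, 2.44694029e-05, 2.74378215e+00]), 'contact_force': array([-0.21115427,  0.84429642, -0.04105298]), 'moment': array([ 0.01351133,  0.05778913, -0.04942163]), 'finger_force': 0.0, 'grip_width': 91.38164890975293}
```

View pics/t0.png

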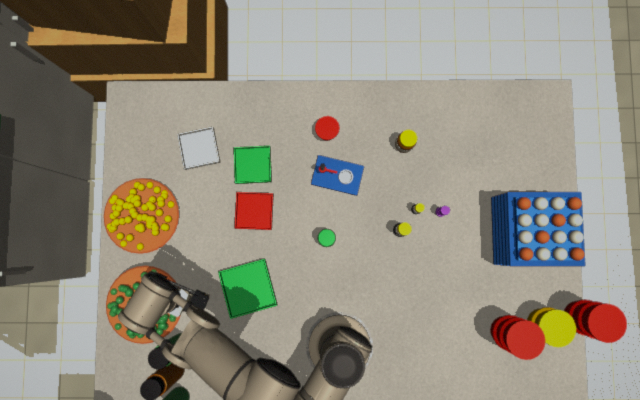

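View pics/s0.png

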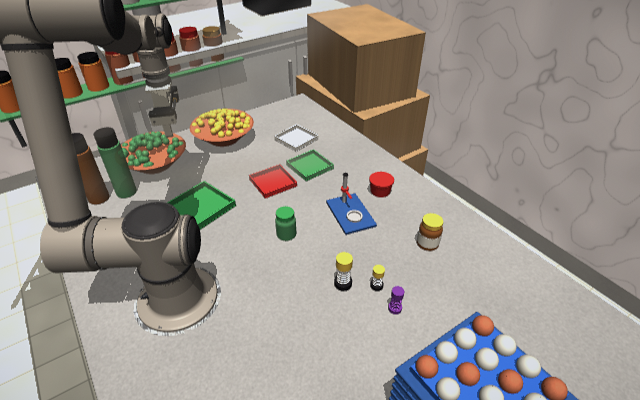

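The top picture shows the tester at (337,175), green trays at (253,165) and (247,288), white tray at (199,148) and red tray at (254,211). The spring-like things, as top / side pixels:
- **Large yellow:** (402,229) / (344,270)
- **Small yellow:** (418,208) / (377,277)
- **Purple:** (442,210) / (397,300)

The small yellow one fits, since purple is excluded and the smaller of the rest is meant. The green tray at (253,165) is the smaller of the two green ones. I'll confirm both in a crop and measure.

```bash
cat > m.py <<'E'
from h import *
def tri(pt,ps):
    A=[];b=[]
    for n,px in(('top',pt),('side',ps)):
        p,d=ray(n,px); d=d/np.linalg.norm(d); M=np.eye(3)-np.outer(d,d); A.append(M); b.append(M@p)
    A=np.vstack(A);b=np.hstack(b); x=np.linalg.lstsq(A,b,rcond=None)[0]; return x,np.linalg.norm(A@x-b)
def blob(im,c,lo,hi,r=18):
    h=cv2.cvtColor(im,cv2.COLOR_RGB2HSV); m=cv2.inRange(h,np.array(lo),np.array(hi)); k=np.zeros_like(m)
    x,y=c; k[y-r:y+r,x-r:x+r]=m[y-r:y+r,x-r:x+r]
    v,u=np.nonzero(k); return np.array([u.mean(),v.mean()]),len(u),(u.min(),u.max(),v.min(),v.max()),k
E
python3 - <<'E'
from m import *
t=bot.capture('top'); s=save('side','s1.png',(240,120,440,330),2.8)
Y=((20,120,80),(35,255,255))
for a,b,r in(((418,208),(378,270),9),((403,229),(344,260),11)):
    A=blob(t,a,*Y,r=r);B=blob(s,b,*Y,r=r); print('yellow',A[:3],B[:3],tri(A[0],B[0]))
G=((50,120,60),(75,255,255)); Rr=((0,170,60),(6,255,255)); BL=((100,120,60),(125,255,255))
for nm,c,col,r,z in(('good',(253,165),G,26,4),('rej',(254,211),Rr,26,4),('tester',(338,175),BL,35,14)):
    m=blob(t,c,*col,r=r); rc=cv2.minAreaRect(cv2.findNonZero(m[3])); 
    cor=np.array([at_z('top',q,z if nm=='tester' else 20) for q in cv2.boxPoints(rc)]); print(nm,cor.mean(0).round(1),np.linalg.norm(np.roll(cor,1,0)-cor,axis=1).round(), (cor[1]-cor[0]).round(), (cor[2]-cor[1]).round())
gt=cv2.cvtColor(t,cv2.COLOR_RGB2HSV)
m=blob(t,(345,177),(0,0,150),(180,60,255),r=10); print('cup',m[:3],at_z('top',m[0],20))
m=blob(s,(355,215),(0,0,150),(180,60,255),r=10); print('cup side',m[:3],at_z('side',m[0],20))
for n in('tub','jar_lemon','jar_olive'): print(n,at_z('top',{'tub':(327,128),'jar_lemon':(407,139),'jar_olive':(327,237)}[n],80))
E
```

```text
yellow (array([419. , 207.5]), 70, (np.int64(415), np.int64(423), np.int64(203), np.int64(212))) (array([378.22962963, 271.18518519]), 135, (np.int64(373), np.int64(384), np.int64(265), np.int64(278))) (array([ 478.63487657, -272.63870437,   57.09257144]), np.float64(2.0129652544702363))
yellow (array([403.98675497, 228.54304636]), 151, (np.int64(397), np.int64(411), np.int64(222), np.int64(235))) (array([343.67286245, 261.32342007]), 269, (np.int64(336), np.int64(352), np.int64(252), np.int64(270))) (array([ 404.75267522, -214.24065442,   89.3709914 ]), np.float64(1.3717237516986338))
good [635.8 311.   20. ] [129. 129. 129. 128.] [   7. -129.    0.] [-129.   -9.    0.]
rej [470.9 303.6  20. ] [128. 127. 129. 127.] [127.  -3.   0.] [  -5. -129.    0.]
tester [598.2   8.1  14. ] [166. 107. 167. 107.] [104. -25.   0.] [ -40. -162.    0.]
cup (array([345.26282051, 176.44871795]), 156, (np.int64(339), np.int64(352), np.int64(170), np.int64(183))) [591.09877694 -20.7297077   20.        ]
cup side (array([354.31007752, 215.26356589]), 129, (np.int64(347), np.int64(364), np.int64(205), np.int64(220))) [591.79003263 -27.66083663  20.        ]
tub [751.5261319  44.135722   80.       ]
jar_lemon [ 712.10267797 -231.0108933    80.        ]
jar_olive [375.92830509  45.04177529  80.        ]
```

View pics/s1.png

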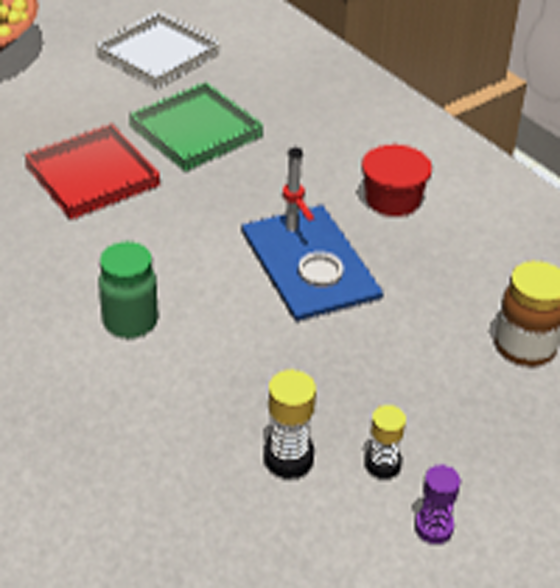

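The crop confirms the job's spring: the small yellow-capped one at side (378,275), next to the bigger yellow one and the purple one. The cap triangulates to about (479,-273), and the tester fits at (591,-21) with y-axis about (0.24,0.97). I'll turn the tool and move above the spring.

```bash
python3 -m jog '[[0,0,0,0,0,0.147],[0,0,0,0,0,0.147],[0,0,0,0,0,0.147],[0,0,0,0,0,0.147],[0,0,0,0,0,0.147],[-44.5,-3.9,4.8,0,0,0],[-44.5,-3.9,4.8,0,0,0],[-44.5,-3.9,4.8,0,0,0],[-44.5,-3.9,4.8,0,0,0],[-44.5,-3.9,4.8,0,0,0],[-44.5,-3.9,4.8,0,0,0],[-44.5,-3.9,4.8,0,0,0]]' 60
python3 -m jog '[[-44.5,-3.9,4.8,0,0,0],[-44.5,-3.9,4.8,0,0,0],[-44.5,-3.9,4.8,0,0,0],[-44.5,-3.9,4.8,0,0,0],[-44.5,-3.9,4.8,0,0,0],[-44.5,-3.9,4.8,0,0,0],[-44.5,-3.9,4.8,0,0,0],[-44.5,-3.9,4.8,0,0,0],[-44.5,-3.9,4.8,0,0,0],[-44.5,-3.9,4.8,0,0,0],[-44.5,-3.9,4.8,0,0,0],[0,0,0,0,0,0]]'
cat > go.py <<'E'
from h import *; import sys
o=bot.get_obs(); x,y,z,yaw=map(float,sys.argv[1:5]); p=o['tool_pos']; Rm=R.from_euler('xyz',o['tcp_rot'])
T=R.from_euler('xyz',[np.pi,0,yaw])
print('t',round(o['time'],2),'pos',p.round(1),'rot',o['tcp_rot'].round(3),'F',o['contact_force'].round(2),'shift(now axes)',Rm.inv().apply(np.array([x,y,z])-p).round(1),'shift(new axes)',T.inv().apply(np.array([x,y,z])-p).round(1),'turn',(Rm.inv()*T).as_rotvec().round(3))
E
python3 go.py 479 -272 45 2.009
python3 - <<'E'
from m import *
s=save('side','s2.png',(320,180,440,320),4)
print(at_z('top',(419,207.5),68))
for h in (70,75,80): print(proj('side',(479,-272,h)),proj('top',(479,-272,h)))
print(proj('side',(479,-272,0)))
E
```

```text
time: 2.2
tool_pos: [311.1, 188.8, 193.2]
tcp_rot: [3.14, 0.0, 2.009]
contact_force: [0.4, -0.1, -0.3]
grip_width: 55.0
finger_force: 0.0
time: 3.4
tool_pos: [480.6, -276.0, 139.2]
tcp_rot: [3.141, 0.002, 2.005]
contact_force: [0.6, 0.8, -0.3]
grip_width: 55.1
finger_force: 0.0
t 3.4 pos [ 480.6 -276.   139.2] rot [3.141e+00 2.000e-03 2.005e+00] F [ 0.63  0.79 -0.3 ] shift(now axes) [ 4.4  0.2 94.2] shift(new axes) [ 4.3  0.3 94.2] turn [ 0.     0.002 -0.004]
[ 476.5710173  -269.68343792   68.        ]
[378.07172483 267.88983462] [419.77832975 206.74232873]
[378.23558845 266.65940942] [420.06372483 206.62073393]
[378.40037881 265.42202558] [420.35079155 206.49842691]
[375.87072857 284.41675611]
```

View pics/s2.png

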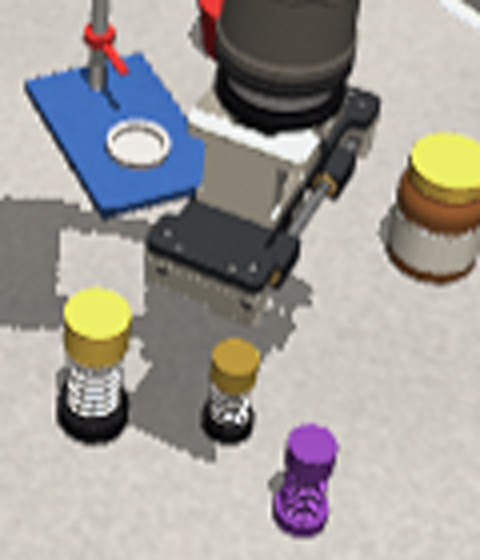

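The crop shows the gripper over the target: cap top centre at about side (379,269), underside of the foot at about (377,285.5). The way down is clear.

```bash
python3 - <<'E'
from m import *
print(at_z('side',(376.8,285.5),0))
for h in (70,74,78): print(h,at_z('side',(379,269.2),h),at_z('top',(419,207.5),h-4))
E
```

```text
[ 4.78685480e+02 -2.76369628e+02  1.13686838e-13]
70 [ 478.07446555 -276.90948346   70.        ] [ 476.73360928 -270.07142927   66.        ]
74 [ 475.54752429 -279.33071804   74.        ] [ 476.40842532 -269.29544657   70.        ]
78 [ 473.02058302 -281.75195263   78.        ] [ 476.08324136 -268.51946386   74.        ]
```

```bash
python3 -m jog '[[3,-1.5,20,0,0,0],[0,0,20,0,0,0],[0,0,20,0,0,0],[0,0,18,0,0,0],[0,0,16,0,0,0],[0,0,0,0,0,0]]'
python3 -m jog '[[0,0,0,0,0,0],[0,0,0,0,0,0],[0,0,0,0,0,0],[0,0,0,0,0,0],[0,0,0,0,0,0],[0,0,0,0,0,0]]' 20
python3 -m jog '[[0,0,-20,0,0,0],[0,0,-30,0,0,0],[0,0,-20,0,0,0],[0,0,0,0,0,0],[0,0,0,0,0,0]]'
python3 go.py 591 -21 125 1.331
```

```text
time: 4.05
tool_pos: [475.5, -266.9, 44.8]
tcp_rot: [-3.14, -0.004, 2.01]
contact_force: [-1.3, 0.3, 0.5]
grip_width: 54.9
finger_force: 0.0
time: 4.65
tool_pos: [477.1, -269.2, 46.6]
tcp_rot: [3.141, 0.001, 2.009]
contact_force: [0.5, -0.1, 0.7]
grip_width: 31.2
finger_force: 30.0
time: 5.15
tool_pos: [476.6, -268.9, 115.8]
tcp_rot: [-3.142, -0.0, 2.009]
contact_force: [-0.1, -0.3, -2.5]
grip_width: 31.2
finger_force: 30.0
t 5.15 pos [ 476.6 -268.9  115.8] rot [-3.142 -0.     2.009] F [-0.12 -0.25 -2.45] shift(now axes) [176.  208.7  -9.1] shift(new axes) [267.9  52.2  -9.2] turn [-0.    -0.     0.678]
```

```bash
python3 -m jog '[[0,0,0,0,0,0.1356],[0,0,0,0,0,0.1356],[0,0,0,0,0,0.1356],[0,0,0,0,0,0.1356],[0,0,0,0,0,0.1356],[38.9,7.5,0,0,0,0],[38.9,7.5,0,0,0,0],[38.9,7.5,0,0,0,0],[38.9,7.5,0,0,0,0],[38.9,7.5,0,0,0,0],[38.9,7.5,0,0,0,0],[38.9,7.5,0,0,0,0]]'
python3 -m jog '[[0,0,10,0,0,0],[0,0,10,0,0,0],[0,0,5,0,0,0],[0,0,0,0,0,0],[0,0,0,0,0,0],[0,0,0,0,0,0]]'
python3 go.py 591 -21 60 1.331
python3 - <<'E'
from m import *
s=save('side','s3.png',(300,130,420,250),5)
E
```

```text
time: 6.35
tool_pos: [592.1, -15.3, 114.2]
tcp_rot: [-3.138, 0.0, 1.331]
contact_force: [0.8, 0.3, -0.5]
grip_width: 31.5
finger_force: 30.0
time: 6.95
tool_pos: [592.8, -17.9, 91.8]
tcp_rot: [3.141, -0.0, 1.33]
contact_force: [1.3, 0.2, -1.0]
grip_width: 31.4
finger_force: 30.0
t 6.95 pos [592.8 -17.9  91.8] rot [ 3.141 -0.     1.33 ] F [ 1.34  0.19 -1.01] shift(now axes) [-3.4 -1.  31.8] shift(new axes) [-3.4 -1.  31.8] turn [ 0.001 -0.    -0.001]
```

View pics/s3.png

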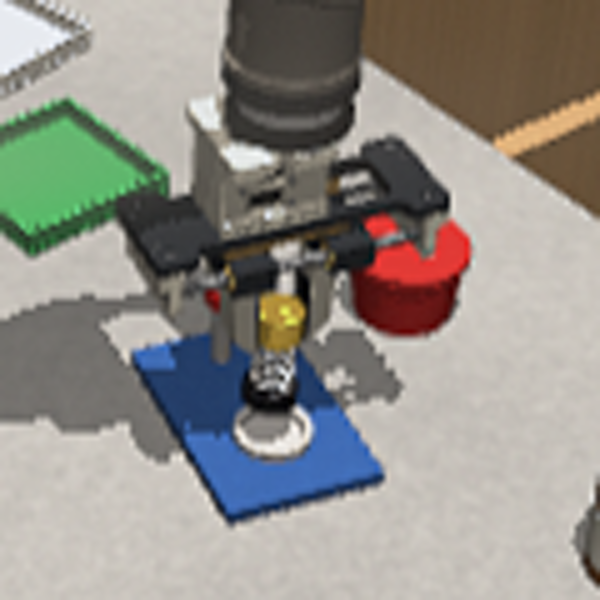

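The picture shows the spring hanging just above the cup: cap top at side (356.6,190), foot bottom at about (354,210), cup rim centre at (354.6,216). I'll work out the offset from these.

```bash
python3 - <<'E'
from m import *
s=bot.capture('side');t=bot.capture('top')
o=bot.get_obs();p=o['tool_pos'];print(p)
c=(354.6,216.2)
print('cup side',at_z('side',c,22),'cup top',at_z('top',(345.26,176.45),20))
print('foot',at_z('side',(354,209.6),45),'captop',[at_z('side',(356.6,190.4),45+h).round(1) for h in(72,75,78)])
Y=blob(s,(356,194),(20,120,60),(35,255,255),r=9);print(Y[:3])
K=blob(s,(354,207),(0,0,0),(180,255,60),r=8);print(K[:3])
P=np.array([592,-22,0])
for z in(22,45,59,108,117):print(z,proj('side',P+[0,0,z]))
# cup by white rim ellipse
h=cv2.cvtColor(s,cv2.COLOR_RGB2HSV); m=cv2.inRange(h,(0,0,110),(180,45,255)); 
sub=m[205:228,342:370]; 
for r in sub: print(''.join('#' if v else '.' for v in r))
sub=cv2.cvtColor(s,cv2.COLOR_RGB2GRAY)[195:224,344:366]
for i,r in enumerate(sub): print(195+i,' '.join('%3d'%v for v in r))
E
```

```text
[592.80555816 -17.39472374  91.78896039]
cup side [588.35761711 -33.41775471  22.        ] cup top [591.09421381 -20.71969802  20.        ]
foot [589.57680017 -26.7830207   45.        ] captop [array([598.6, -22.3, 117. ]), array([596.2, -25.1, 120. ]), array([593.7, -28. , 123. ])]
(array([355.75      , 193.67391304]), 92, (np.int64(352), np.int64(360), np.int64(188), np.int64(199)))
(array([352.96226415, 208.96226415]), 53, (np.int64(348), np.int64(359), np.int64(204), np.int64(212)))
22 [353.31899705 213.81502416]
45 [353.68030112 208.50338029]
59 [353.90408252 205.21350015]
108 [354.71126348 193.34688122]
117 [354.86371249 191.10568069]
........##.....#......######
..........######.......#####
..........######.......###..
..............#..........###
.........................###
..........................#.
................##.........#
......##........###........#
.....##..###..#.####........
.....#.#############........
.....###############........
.....###############........
.....###############........
......##############........
.......############.........
........########
[... 2183 characters left out ...]
 133 133 132 129 124 172 230 233 161 236 165 105 102 101
217 104 105  63 136 241 187 142 129 128 128 126 176 174 231 231 231 207 231 128 101 102 103
218 106 104  91  98 206 232 197 182 179 180 176 233 233 231 231 233 221 175 103 101 104 104
219 103 104 104  84  84 170 212 233 231 237 236 234 233 233 219 221 151  83 101 104 104 104
220 103 103 103  96  96  89 120 177 175 201 207 209 209 208 157 149  94 100 102 104 104 103
221 106 103 103 103 104  98 101 103  84  86 106 113 104 103 105 100  94 102 103 103 102 103
222 103 104 103 104 104 102  99 102 105 112 111 111 109 106 107 103 106 104 105 103 103 104
223 104 105 104 103 103 103 103 104 104 102 102 101 102 103 103 103 104 106 104 104 105 104
```

```bash
cat > fit.py <<'E'
from m import *
from scipy.optimize import least_squares
a=np.linspace(0,2*np.pi,72)
def cyl(n,x,y,z0,z1,r):
    P=[(x+r*np.cos(t),y+r*np.sin(t),z) for t in a for z in(z0,z1)]
    q=np.array([proj(n,p) for p in P]); return q
def fit(n,z0,z1,r,L,Rr,B=None,T=None,g=(592,-20)):
    def f(v):
        q=cyl(n,v[0],v[1],z0,z1,r); e=[q[:,0].min()-L,q[:,0].max()-Rr]
        if B is not None:e.append(q[:,1].max()-B)
        if T is not None:e.append(q[:,1].min()-T)
        return e
    s=least_squares(f,g); return s.x.round(1),np.round(s.fun,2)
E
python3 - <<'E'
from fit import *
# pixel centres at integers; edges from half-level crossings
s=cv2.imread('pics/s0.png')[:,:,::-1]; t=cv2.imread('pics/t0.png')[:,:,::-1]
for im,b in((s,(342,200,370,226)),(t,(334,165,358,190))):
    g=cv2.cvtColor(im,cv2.COLOR_RGB2GRAY)[b[1]:b[3],b[0]:b[2]]
    print(b)
    for i,r in enumerate(g): print(b[1]+i,' '.join('%3d'%v for v in r))
print('foot',fit('side',45.2,59.2,18,347.6,358.6,B=211.4))
E
```

```text
(342, 200, 370, 226)
200  77 107 115  77  50 100 100  99  97  99  98  99  98  96  96  96  95  94 139 191 190 186 185 185 187 191 187 185
201  83 107 128  77  50 100 100  99  98  99  98  98  97  96  97  96  96  93 104 170 190 187 186 188 190 191 187 185
202  85 102 135  66  51  86 100  99  99 100  99 100  98  97  97  96  95  94  93 117 167 189 187 189 187 186 185 185
203  98  97 100  76  54  52 100 101  99  99  99  98  98  97  98  97  97  98  97  98 107 190 189 186 183 184 183 183
204  98  98  98 102  77  53  86  99  99  99  98  98  98  98 100  99  99  99  97  96  89 174 189 186 184 181 183 181
205  98 100  97  98 103  58  52  85 100 100  99  99  97  99 100  98 100  99  98  97  94 123 167 185 184 180 182 183
206  99 100 101 100 102  77  52  50  99 100 100 100  98  97  99  98  99  98  97  97  96  96 110 184 186 186 186 185
207 100  99 101  99 101 103  76  74 100 100  99  98  98  97  98  98  98  98  98  97  97  96  92 169 189 188 187 187
208  99  99 100 100 100 101 101 100  99  99  98  97  96  96  97  98  99 100 100  98  99  98  96 124 167 187 186 183
209  99 100 101 101 102  99  98  97
[... 3816 characters left out ...]
8 148 124 106  92  90  89  88  89  89  89
184  88  88  88  88  90  87  88  90  88  97 104 112 111 107 104  92  90  91  89  89  88  89  90  90
185  90  89  88  89  88  90  88  92  90  91  90  89  91  91  90  90  88  91  89  90  87  89  88  87
186  89  89  90  92  92  91  90  87  87  91  89  88  90  90  89  90  89  90  89  90  87  89  86  91
187  90  90  90  91  88  90  86  92  89  90  90  90  89  87  89  89  88  89  90  89  88  89  89  93
188  86  90  89  89  90  89  90  87  89  90  89  90  89  89  90  89  90  91  92  91  88  90  90  93
189  89  89  87  89  88  88  88  88  89  89  88  89  89  89  87  89  90  89  89  87  90  89  89  93
foot (array([592.4, -17.7]), array([-0.23,  0.23, -0.01]))
```

```bash
python3 - <<'E'
from fit import *
print('cup side',fit('side',14,22,25.5,346.4,362.2,B=220.5,T=209.4))
print('cup top',fit('top',14,22,25.5,338.3,353.1,B=183.4,T=169.4))
E
```

```text
Traceback (most recent call last):
  File "fit.py", line 13, in fit
    s=least_squares(f,g); return s.x.round(1),np.round(s.fun,2)
  File "fit.py", line 9, in f
    q=cyl(n,v[0],v[1],z0,z1,r); e=[q[:,0].min()-L,q[:,0].max()-Rr]
  File "fit.py", line 6, in cyl
    q=np.array([proj(n,p) for p in P]); return q
                ~~~~^^^^^
  File "h.py", line 13, in proj
    m,Rm,p=cam(n); c=Rm.T@(np.array(P,float)-p); return np.array([m['fx']*c[0]/c[2]+m['cx'],m['fy']*c[1]/c[2]+m['cy']])
           ~~~^^^
  File "h.py", line 5, in cam
    m=bot.camera_model(n); o=np.array(m['orientation'],float)
ValueError: time passes only in moves, steps and waits
```

```bash
sed -i 's/^def cam/import functools\n@functools.cache\ndef cam/' h.py; python3 - <<'E'
from fit import *
print('cup side',fit('side',14,22,25.5,346.4,362.2,B=220.5,T=209.4))
print('cup top',fit('top',14,22,25.5,338.3,353.1,B=183.4,T=169.4))
print('foot',fit('side',45.2,59.2,18,347.6,358.6,B=211.4))
E
python3 go.py 592 -25 66 1.331
```

```text
cup side (array([594.3, -24.4]), array([-0.03,  0.03,  0.61, -0.65]))
cup top (array([591.5, -22.3]), array([ 0.15, -0.15,  0.28, -0.28]))
foot (array([592.4, -17.7]), array([-0.23,  0.23, -0.01]))
t 7.1 pos [592.8 -17.4  91.8] rot [ 3.141 -0.     1.33 ] F [ 0.74  0.88 -0.84] shift(now axes) [-7.6  1.  25.8] shift(new axes) [-7.6  1.  25.8] turn [ 0.001 -0.    -0.001]
```

```bash
python3 -m jog '[[-1.8,1,0,0,0,0],[-1.8,1,5,0,0,0],[0,0,8,0,0,0],[0,0,6,0,0,0],[0,0,0,0,0,0],[0,0,0,0,0,0],[0,0,0,0,0,0],[0,0,0,0,0,0]]'
python3 go.py 592 -25 61 1.331
python3 - <<'E'
from h import *
s=save('side','s4.png',(325,170,385,230),10)
E
```

```text
time: 7.9
tool_pos: [593.9, -21.0, 72.6]
tcp_rot: [3.141, -0.0, 1.331]
contact_force: [0.0, -0.8, -2.2]
grip_width: 31.5
finger_force: 30.0
t 7.9 pos [593.9 -21.   72.6] rot [ 3.141 -0.     1.331] F [ 0.02 -0.76 -2.2 ] shift(now axes) [-4.4 -0.9 11.6] shift(new axes) [-4.4 -0.9 11.6] turn [ 0.001 -0.    -0.   ]
```

View pics/s4.png

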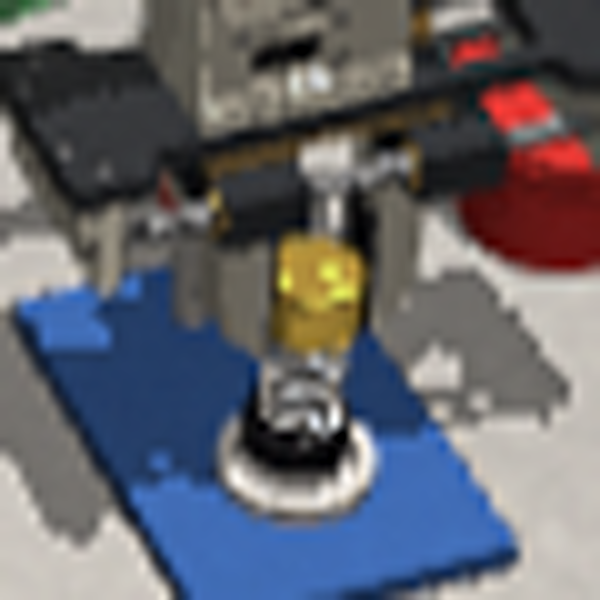

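The picture shows the foot (243–352 in the crop) centred laterally on the rim (220–376), and fore-aft within about 2 mm. I'll lower it gently while watching the force.

```bash
python3 -m jog '[[0,0,2,0,0,0],[0,0,2,0,0,0],[0,0,2,0,0,0],[0,0,0,0,0,0],[0,0,0,0,0,0]]'
python3 -m jog '[[0,0,2,0,0,0],[0,0,0,0,0,0],[0,0,0,0,0,0],[0,0,0,0,0,0]]'
```

```text
time: 8.45
tool_pos: [593.7, -21.0, 66.2]
tcp_rot: [-3.141, -0.0, 1.331]
contact_force: [0.5, 0.9, -0.7]
grip_width: 31.3
finger_force: 30.0
time: 8.85
tool_pos: [593.7, -21.0, 64.3]
tcp_rot: [3.142, -0.0, 1.331]
contact_force: [-0.1, -0.3, -1.3]
grip_width: 31.6
finger_force: 30.0
```

```bash
python3 -m jog '[[0,0,1.5,0,0,0],[0,0,1,0,0,0],[0,0,0,0,0,0],[0,0,0,0,0,0]]'
python3 -m jog '[[0,0,1,0,0,0],[0,0,0,0,0,0],[0,0,0,0,0,0]]'
python3 -m jog '[[0,0,1,0,0,0],[0,0,0,0,0,0],[0,0,0,0,0,0]]'
```

```text
time: 9.25
tool_pos: [593.7, -21.0, 61.8]
tcp_rot: [-3.142, -0.0, 1.331]
contact_force: [-0.5, -0.4, -1.0]
grip_width: 31.7
finger_force: 30.0
time: 9.55
tool_pos: [593.8, -21.0, 61.0]
tcp_rot: [3.141, -0.0, 1.331]
contact_force: [-0.3, 0.8, 0.6]
grip_width: 31.4
finger_force: 30.0
time: 9.85
tool_pos: [593.7, -21.0, 60.0]
tcp_rot: [3.141, -0.0, 1.331]
contact_force: [-0.9, 0.6, 1.8]
grip_width: 31.3
finger_force: 30.0
```

Contact came at TCP z ≈ 60.8, which is the plate height, so the foot is in the cup. I'll release, rise and look.

```bash
python3 -m jog '[[0,0,-0.7,0,0,0],[0,0,0,0,0,0],[0,0,0,0,0,0],[0,0,0,0,0,0]]' 60
python3 -m jog '[[0,0,-10,0,0,0],[0,0,-15,0,0,0],[0,0,-20,0,0,0],[0,0,-20,0,0,0],[0,0,0,0,0,0],[0,0,0,0,0,0],[0,0,0,0,0,0],[0,0,0,0,0,0]]' 
python3 -m jog '[[0,0,0,0,0,0],[0,0,0,0,0,0],[0,0,0,0,0,0],[0,0,0,0,0,0],[0,0,0,0,0,0]]' 0
python3 - <<'E'
from h import *
s=save('side','s5.png',(325,170,385,230),10)
print([bot.get_obs()['contact_force'].round(2) for _ in range(1)])
E
```

```text
time: 10.25
tool_pos: [593.7, -21.0, 60.4]
tcp_rot: [3.142, -0.0, 1.331]
contact_force: [-0.0, 0.1, 0.1]
grip_width: 54.1
finger_force: 0.0
time: 11.05
tool_pos: [593.1, -20.9, 124.5]
tcp_rot: [-3.14, 0.0, 1.331]
contact_force: [0.2, -0.7, -0.6]
grip_width: 55.3
finger_force: 0.0
time: 11.55
tool_pos: [593.7, -21.0, 125.5]
tcp_rot: [3.142, -0.0, 1.331]
contact_force: [0.3, 0.2, 0.5]
grip_width: 19.6
finger_force: 0.0
[array([-0.94,  0.93, -0.09])]
```

View pics/s5.png

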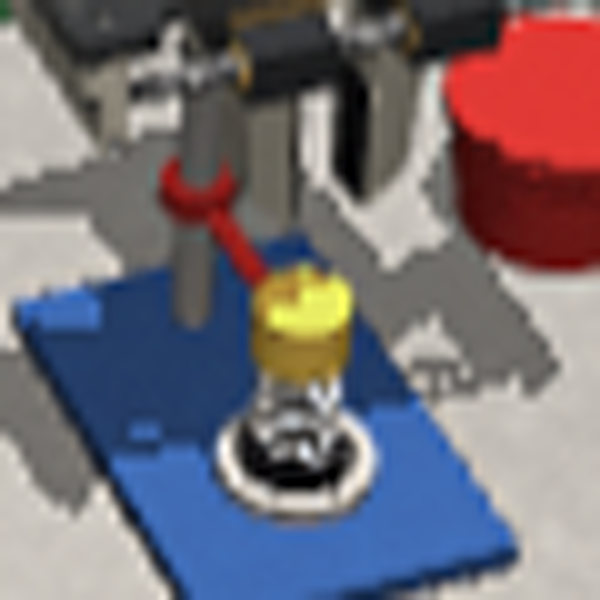

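The picture shows the spring upright in the cup: cap top at about (355,200), foot inside the rim, red pointer tip at about (351.7,198.3). I'll work out the mark height.

```bash
python3 - <<'E'
from fit import *
c=np.array([592.5,-22.5,14]); y=np.array([.238,.971,0])
for px,d in(((351.6,198.2),33),((344.3,188.5),85)):
    for h in range(54,86,4): print(d,h,proj('side',c+y*d+[0,0,h]).round(1),end=';')
    print(px)
t=cv2.imread('pics/t0.png')[:,:,::-1]
h=cv2.cvtColor(t,cv2.COLOR_RGB2HSV); m=cv2.inRange(h,(0,150,60),(8,255,255))[158:185,310:350]
v,u=np.nonzero(m); print('top red right end',u.max()+310,v[u==u.max()]+158, 'centre rows')
for hh in(60,70,80): print(hh,proj('top',c+y*33+[0,0,hh]).round(1))
s=cv2.imread('pics/s0.png')[:,:,::-1]
h=cv2.cvtColor(s,cv2.COLOR_RGB2HSV); m=cv2.inRange(h,(0,120,60),(10,255,255))|cv2.inRange(h,(172,120,60),(180,255,255))
for r in range(182,202): print(r,''.join('#' if q else '.' for q in m[r,336:360]))
print([proj('side',c+[0,0,H]).round(1) for H in (70,74,78)])
E
python3 -m jog '[[0,0,10,0,0,0],[0,0,10,0,0,0],[0,0,0,0,0,0],[0,0,0,0,0,0],[0,0,0,0,0,0]]' 0
```

```text
33 54 [350.1 196.9];33 58 [350.1 195.9];33 62 [350.2 195. ];33 66 [350.3 194. ];33 70 [350.3 193.1];33 74 [350.4 192.1];33 78 [350.4 191.1];33 82 [350.5 190.1];(351.6, 198.2)
85 54 [343.8 187.5];85 58 [343.8 186.6];85 62 [343.9 185.6];85 66 [343.9 184.7];85 70 [344.  183.7];85 74 [344.  182.8];85 78 [344.  181.8];85 82 [344.1 180.8];(344.3, 188.5)
top red right end 333 [171] centre rows
60 [337.2 171.6]
70 [337.2 171.1]
80 [337.3 170.7]
182 ........................
183 ........................
184 ........................
185 ........................
186 ......#....#............
187 .....##....##...........
188 .....###..###...........
189 .....#######............
190 ......######............
191 .......#####............
192 ........#####...........
193 ..........###...........
194 ...........###..........
195 ............###.........
196 .............##.........
197 .............###........
198 ........................
199 ........................
200 ........................
201 ........................
[array([354.5, 199.3]), array([354.6, 198.3]), array([354.7, 197.3])]
time: 12.1
tool_pos: [593.9, -21.0, 105.6]
tcp_rot: [3.141, -0.0, 1.331]
contact_force: [0.3, 0.2, 0.0]
grip_width: 0.3
finger_force: 0.0
```

```bash
python3 -m jog '[[0,0,6,0,0,0],[0,0,4,0,0,0],[0,0,0,0,0,0],[0,0,0,0,0,0]]'
python3 -m jog '[[0,0,2,0,0,0],[0,0,2,0,0,0],[0,0,0,0,0,0],[0,0,0,0,0,0]]'
python3 -m jog '[[0,0,2,0,0,0],[0,0,2,0,0,0],[0,0,0,0,0,0],[0,0,0,0,0,0]]'
python3 - <<'E'
from fit import *
s=cv2.imread('pics/s0.png')[:,:,::-1]
for r in range(183,202): print(r,' '.join('%3d,%3d'%(q[0],q[1]) for q in s[r,338:356]))
c=np.array([594.3,-24.4,14]); y=np.array([.238,.971,0])
for h in (50,54,58,62): print(h,proj('side',c+y*33+[0,0,h]).round(2),proj('side',c+y*72+[0,0,h]).round(2),proj('side',c+y*85+[0,0,h]).round(2))
print('coltop',proj('side',c+y*85+[0,0,116]))
E
```

```text
time: 12.5
tool_pos: [593.6, -21.0, 95.4]
tcp_rot: [-3.141, -0.0, 1.331]
contact_force: [0.1, -0.7, 0.5]
grip_width: 0.4
finger_force: 0.0
time: 12.9
tool_pos: [593.7, -21.0, 91.5]
tcp_rot: [-3.142, -0.0, 1.331]
contact_force: [0.5, 0.4, 0.8]
grip_width: 0.4
finger_force: 0.0
time: 13.3
tool_pos: [593.7, -21.0, 87.5]
tcp_rot: [3.142, -0.0, 1.331]
contact_force: [-0.3, -0.5, 0.1]
grip_width: 0.6
finger_force: 0.1
183 190,186 188,182 189,185 194,190 157,152  88, 85 106,102 111,106  96, 94 168,164 193,188 190,186 190,187 189,185 190,184 193,187 190,186 190,184
184 190,184 189,184 192,189 196,193 160,158  90, 89 106,104 112,108  92, 90 193,190 194,190 191,187 190,187 189,183 188,182 190,185 190,186 190,184
185 190,184 189,185 191,190 199,183 146,132  89, 88 107,105 111,108  90, 91 200,170 194,192 192,189 192,188 191,185 190,184 190,186 193,189 189,184
186 190,185 189,186 189,190 211,132 145, 37  90, 86 107,107 109,110  86, 93 214, 93 200,167 193,190 193,190 192,187 194,188 191,186 192,187 189,185
187 190,185 190,187 188,192 225, 66 204, 43 102, 86 103,108 105,112 113, 87 227, 47 205, 94 
[... 1666 characters left out ...]
1  58,100  60,100
199  59,103  62,106  46, 80  29, 55  65, 70 109,106 120,115  83, 79  36, 51  59,104  60,106  58,107  64, 91  55,103  57,104  59,102  60,102  60,100
200  61,103  62,104  62,106  43, 77  71, 77 111,106 119,114  82, 76  37, 51  61,105  60,105  60,104  59,102  61,104  59,103  61,103  61,102  60,100
201  62,105  61,105  61,104  60,104  71, 84 108,106 132,127  78, 76  34, 52  62,105  62,105  61,104  61,103  61,103  60,102  61,103  60,102  59,100
50 [350.83 197.94] [346.06 190.85] [344.51 188.55]
54 [350.89 196.99] [346.11 189.91] [344.56 187.61]
58 [350.95 196.04] [346.16 188.96] [344.6  186.67]
62 [351.   195.09] [346.2  188.02] [344.65 185.72]
coltop [345.27093145 172.59118598]
```

```bash
python3 -m jog '[[0,0,2,0,0,0],[0,0,0,0,0,0],[0,0,0,0,0,0]]'
python3 -m jog '[[0,0,2,0,0,0],[0,0,0,0,0,0],[0,0,0,0,0,0]]'
python3 -m jog '[[0,0,2,0,0,0],[0,0,0,0,0,0],[0,0,0,0,0,0]]'
python3 - <<'E'
from fit import *
s=cv2.imread('pics/s0.png')[:,:,::-1]
g=cv2.cvtColor(s,cv2.COLOR_RGB2GRAY)
for r in range(168,184): print(r,' '.join('%3d'%q for q in g[r,339:352]))
E
```

```text
time: 13.6
tool_pos: [593.8, -21.0, 85.8]
tcp_rot: [3.141, -0.0, 1.331]
contact_force: [0.0, 0.7, 2.8]
grip_width: 0.5
finger_force: 1.3
time: 13.9
tool_pos: [593.9, -21.0, 83.9]
tcp_rot: [3.141, -0.0, 1.331]
contact_force: [0.1, 0.2, 5.5]
grip_width: 0.4
finger_force: 2.6
time: 14.2
tool_pos: [594.1, -21.0, 82.3]
tcp_rot: [3.14, -0.0, 1.331]
contact_force: [-1.7, 0.3, 8.0]
grip_width: 0.6
finger_force: 3.7
168 185 185 184 185 184 186 187 187 189 188 188 185 184
169 186 186 185 183 182 186 184 183 186 189 187 186 183
170 184 187 185 183 186 186 186 186 186 187 188 187 185
171 184 184 183 185 189 190 174 188 189 189 190 188 188
172 183 183 181 188 170 163 124 156 168 190 188 188 189
173 181 183 182 176  98  35  30  29  82 193 190 189 187
174 186 186 186 149  44  32  35  32  22 177 191 189 186
175 189 189 189 167  65  31  29  29  36 158 188 187 186
176 190 191 190 197  89  53  70  53  85 189 190 187 186
177 189 190 189 195  80  75 112  90 114 191 189 188 186
178 187 187 187 193  79  83 108 102 126 192 189 187 185
179 185 188 190 195  83  98 109  99 155 190 188 185 186
180 189 188 188 195  91  98 107  98 153 189 191 188 187
181 189 187 188 192  94 100 108 100 148 188 190 190 189
182 186 187 188 178  89 102 107  96 147 186 187 189 190
183 183 186 190 153  86 103 107  94 165 189 186 187 185
```

```bash
python3 -m jog '[[0,0,1.5,0,0,0],[0,0,1,0,0,0],[0,0,0,0,0,0],[0,0,0,0,0,0]]'
python3 -m jog '[[0,0,0,0,0,0]]'; python3 -m jog '[[0,0,0,0,0,0]]'
```

```text
time: 14.6
tool_pos: [594.4, -21.0, 80.3]
tcp_rot: [3.139, -0.0, 1.331]
contact_force: [-0.9, 0.9, 9.7]
grip_width: 0.2
finger_force: 5.1
time: 14.7
tool_pos: [594.3, -21.0, 80.3]
tcp_rot: [3.14, -0.0, 1.331]
contact_force: [-0.9, 0.5, 9.9]
grip_width: 0.7
finger_force: 5.1
time: 14.8
tool_pos: [594.3, -21.1, 80.3]
tcp_rot: [3.14, -0.0, 1.331]
contact_force: [-1.2, 0.2, 10.2]
grip_width: 0.4
finger_force: 5.1
```

```bash
python3 -m jog '[[0,0,0.8,0,0,0],[0,0,0.7,0,0,0],[0,0,0,0,0,0],[0,0,0,0,0,0]]'
python3 -m jog '[[0,0,0,0,0,0]]'; python3 -m jog '[[0,0,0,0,0,0]]'
python3 - <<'E'
from h import *
s=save('side','s6.png',(325,170,385,230),10)
print(bot.get_obs()['contact_force'])
E
```

```text
time: 15.2
tool_pos: [594.4, -21.0, 79.0]
tcp_rot: [3.139, -0.0, 1.331]
contact_force: [-1.8, 0.5, 12.4]
grip_width: 0.3
finger_force: 5.9
time: 15.3
tool_pos: [594.5, -21.0, 79.1]
tcp_rot: [3.139, -0.0, 1.331]
contact_force: [-2.1, 1.0, 12.1]
grip_width: 0.2
finger_force: 5.9
time: 15.4
tool_pos: [594.5, -21.1, 79.1]
tcp_rot: [3.139, -0.0, 1.331]
contact_force: [-2.6, -0.0, 11.5]
grip_width: 0.5
finger_force: 5.9
[-0.89117104 -0.37352857 11.65589414]
```

View pics/s6.png

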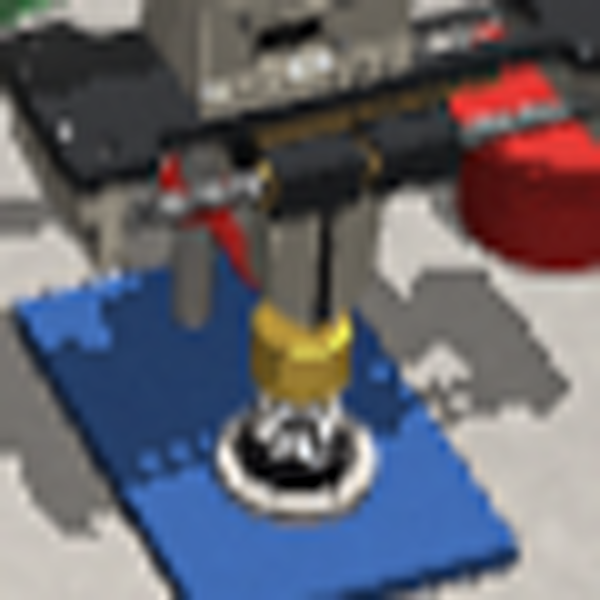

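The picture shows the fingers pressing on the cap (top at about (355,202)), the spring upright, and the mark untouched. The load is about 11.9 N with the cap top at 79.0 - 14 = 65 mm above the plate. The mark measures about 57 mm from its tip and collar against the column top, so the spring is good. I'll hold, then rise.

```bash
python3 -m jog '[[0,0,0,0,0,0],[0,0,0,0,0,0],[0,0,0,0,0,0],[0,0,0,0,0,0],[0,0,0,0,0,0],[0,0,0,0,0,0],[0,0,0,0,0,0],[0,0,0,0,0,0],[0,0,0,0,0,0],[0,0,0,0,0,0],[0,0,0,0,0,0],[0,0,0,0,0,0]]'
python3 -m jog '[[0,0,-4,0,0,0],[0,0,-4,0,0,0],[0,0,-8,0,0,0],[0,0,-15,0,0,0],[0,0,-15,0,0,0],[0,0,0,0,0,0]]'
python3 -m jog '[[0,0,0,0,0,0],[0,0,0,0,0,0],[0,0,0,0,0,0],[0,0,0,0,0,0],[0,0,0,0,0,0],[0,0,0,0,0,0],[0,0,0,0,0,0]]' 60
python3 go.py 593.7 -21 60 1.331
```

```text
time: 16.65
tool_pos: [594.5, -21.0, 79.1]
tcp_rot: [3.139, -0.0, 1.331]
contact_force: [-2.2, 0.7, 12.3]
grip_width: 0.3
finger_force: 5.9
time: 17.25
tool_pos: [594.8, -21.2, 125.3]
tcp_rot: [3.138, -0.0, 1.331]
contact_force: [-1.1, -0.5, 0.9]
grip_width: 0.6
finger_force: 0.0
time: 17.95
tool_pos: [593.7, -21.0, 123.5]
tcp_rot: [-3.142, -0.0, 1.331]
contact_force: [0.3, 0.1, -0.1]
grip_width: 51.6
finger_force: 0.0
t 17.95 pos [593.7 -21.  123.5] rot [-3.142 -0.     1.331] F [ 0.28  0.13 -0.1 ] shift(now axes) [-0.  -0.  63.5] shift(new axes) [-0.  -0.  63.5] turn [-0. -0. -0.]
```

```bash
python3 -m jog '[[0,0,15,0,0,0],[0,0,20,0,0,0],[0,0,15,0,0,0],[0,0,10,0,0,0],[0,0,2.5,0,0,0],[0,0,0,0,0,0],[0,0,0,0,0,0]]'
python3 -m jog '[[0,0,0,0,0,0],[0,0,0,0,0,0],[0,0,0,0,0,0],[0,0,0,0,0,0],[0,0,0,0,0,0],[0,0,0,0,0,0]]' 20
python3 -m jog '[[0,0,-5,0,0,0],[0,0,-10,0,0,0],[0,0,-20,0,0,0],[0,0,-30,0,0,0],[0,0,-30,0,0,0],[0,0,-30,0,0,0],[0,0,-20,0,0,0],[0,0,0,0,0,0],[0,0,0,0,0,0]]'
python3 go.py 636 311 205 1.331
```

```text
time: 18.65
tool_pos: [594.2, -21.1, 61.8]
tcp_rot: [3.14, -0.0, 1.331]
contact_force: [-0.1, 0.7, 0.8]
grip_width: 55.1
finger_force: 0.0
time: 19.25
tool_pos: [593.7, -21.0, 61.1]
tcp_rot: [3.142, -0.0, 1.331]
contact_force: [-0.2, 0.6, 0.5]
grip_width: 31.1
finger_force: 30.0
time: 20.15
tool_pos: [593.5, -21.0, 205.9]
tcp_rot: [3.141, -0.0, 1.331]
contact_force: [0.5, -0.2, -1.7]
grip_width: 31.4
finger_force: 30.0
t 20.15 pos [593.5 -21.  205.9] rot [ 3.141 -0.     1.331] F [ 0.48 -0.2  -1.66] shift(now axes) [332.5 -37.6   0.9] shift(new axes) [332.6 -37.5   0.9] turn [ 0. -0. -0.]
```

```bash
python3 -m jog '[[33.2,-3.8,0,0,0,0],[33.2,-3.8,0,0,0,0],[33.2,-3.8,0,0,0,0],[33.2,-3.8,0,0,0,0],[33.2,-3.8,0,0,0,0],[33.2,-3.8,0,0,0,0],[33.2,-3.8,0,0,0,0],[33.2,-3.8,0,0,0,0],[33.2,-3.8,0,0,0,0],[33.2,-3.8,0,0,0,0],[0,0,0,0,0,0],[0,0,0,0,0,0]]'
python3 -m jog '[[0,0,20,0,0,0],[0,0,30,0,0,0],[0,0,30,0,0,0],[0,0,30,0,0,0],[0,0,20,0,0,0],[0,0,10,0,0,0],[0,0,5,0,0,0],[0,0,0,0,0,0],[0,0,0,0,0,0],[0,0,0,0,0,0]]'
python3 go.py 636 311 51 1.331
python3 - <<'E'
from h import *
s=save('side','s7.png',(260,90,380,210),5)
E
```

```text
time: 21.35
tool_pos: [634.8, 310.9, 203.5]
tcp_rot: [-3.139, 0.002, 1.332]
contact_force: [-0.6, -1.3, -1.5]
grip_width: 31.4
finger_force: 30.0
time: 22.35
tool_pos: [636.4, 310.7, 62.5]
tcp_rot: [3.14, -0.001, 1.331]
contact_force: [-0.3, -0.7, -1.5]
grip_width: 31.7
finger_force: 30.0
t 22.35 pos [636.4 310.7  62.5] rot [ 3.140e+00 -1.000e-03  1.331e+00] F [-0.29 -0.66 -1.49] shift(now axes) [ 0.1 -0.5 11.5] shift(new axes) [ 0.2 -0.5 11.5] turn [ 0.002 -0.001 -0.   ]
```

View pics/s7.png

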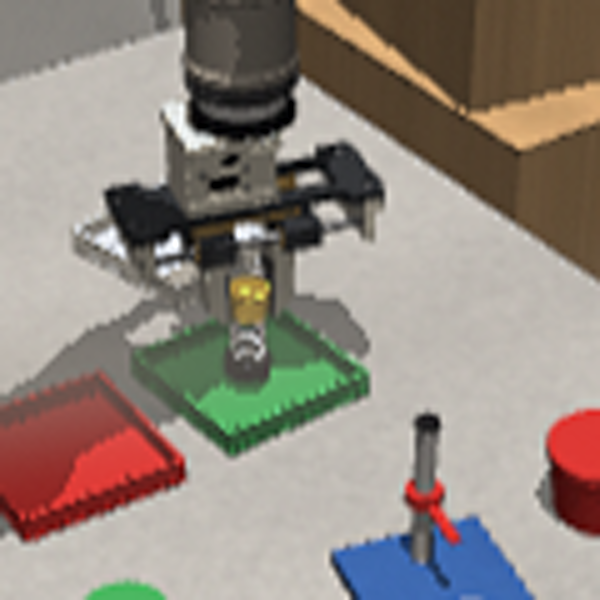

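The picture shows the spring hanging over the middle of the green tray, foot at crop (248,380), with the mark unmoved at (428,495). I'll lower, release and retreat.

```bash
python3 -m jog '[[0,0,4,0,0,0],[0,0,4,0,0,0],[0,0,2,0,0,0],[0,0,0,0,0,0],[0,0,0,0,0,0],[0,0,1,0,0,0],[0,0,0,0,0,0],[0,0,0,0,0,0]]'
python3 -m jog '[[0,0,0.5,0,0,0],[0,0,0,0,0,0],[0,0,0,0,0,0]]'
```

```text
time: 23.2
tool_pos: [635.7, 310.6, 50.3]
tcp_rot: [3.141, -0.0, 1.331]
contact_force: [-0.0, 0.6, 1.7]
grip_width: 31.5
finger_force: 30.0
time: 23.5
tool_pos: [635.7, 310.6, 49.7]
tcp_rot: [3.141, -0.0, 1.331]
contact_force: [-1.7, 0.4, 2.2]
grip_width: 31.3
finger_force: 30.0
```

```bash
python3 -m jog '[[0,0,-1,0,0,0],[0,0,0,0,0,0],[0,0,0,0,0,0],[0,0,0,0,0,0],[0,0,0,0,0,0]]' 60
python3 -m jog '[[0,0,-10,0,0,0],[0,0,-20,0,0,0],[0,0,-40,0,0,0],[0,0,-40,0,0,0],[0,0,-40,0,0,0],[0,0,0,0,0,0],[0,0,0,0,0,0],[0,0,0,0,0,0]]'
python3 - <<'E'
from h import *
s=save('side','s8.png',(240,100,450,330),2.6)
E
```

```text
time: 24.0
tool_pos: [635.7, 310.4, 50.4]
tcp_rot: [-3.142, 0.0, 1.331]
contact_force: [0.2, -0.6, -0.8]
grip_width: 54.8
finger_force: 0.0
time: 24.8
tool_pos: [635.1, 310.3, 199.4]
tcp_rot: [-3.14, 0.001, 1.331]
contact_force: [-0.3, 0.7, -1.6]
grip_width: 55.1
finger_force: 0.0
```

View pics/s8.png

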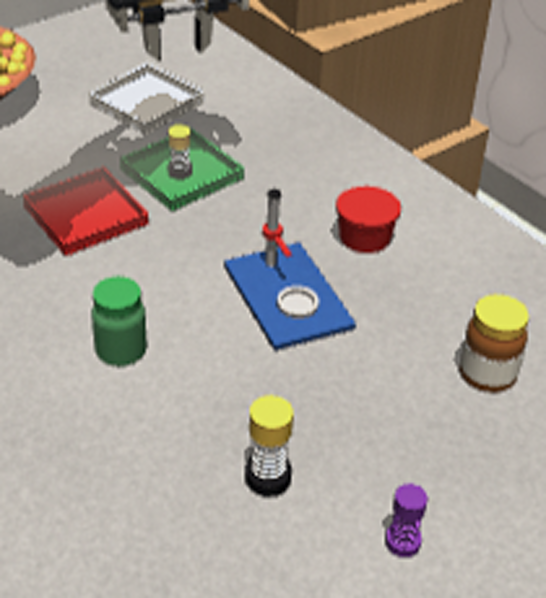

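The picture shows the spring upright in the small green tray at crop (180,150), with the gripper clear and the mark, jars and tub in place.

```bash
python3 -c "
from plant import bot
print(bot.close_job())"
```

```text
the job is handed in; nothing more can be done
None
```

The spring carried about 12 N for over a second (highest reading 12.4 N), with its cap about 65 mm above the plate against about 57 mm for the mark, so it is good and now stands upright in the small green tray; the job is handed in.

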